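# Put the glaze test tile back in its own rack slot, glazed face to the front

### The arm

A 7-joint arm with a two-finger parallel gripper is mounted at the origin on the work surface. World frame = base frame: x ahead of the robot, y to its left, z up, the work surface at z = 0. Lengths are in m, angles in rad, forces in N, time in s.
With the tool pointing down it reaches from about 0.425 to 0.925 m from the base axis. Payload 6.8 kg.
Tool frame: the origin (TCP) lies between the finger pads; the fingertips stand r.tips_ahead ahead of it and the grasp point (between the pads) lies 5 mm behind it (r.tips_ahead is the distance from the TCP to the fingertips, in m); z points along the fingers, y is the line along which they close (so a half turn about z gives the same grasp; the last joint's range is limited). The gripper opens to 85 mm and grips with 20 to 120 N. Pads are 22 mm wide; open, the fingers measure 114 mm over their backs; the gripper's body (76 mm by 85 mm) begins 54 mm behind the grasp point. The pads swing forward as they close: fully open they stand 13 mm farther back than shut.
Start: joints at [-1.247, 0.477, 0.022, 1.555, -0.011, 1.109, -0.083], TCP at [0.282, 0.613, 0.216] pointing down, gripper open.
Joint ranges: [-2.96, 2.96], [-0.34, 2.1], [-1.41, 1.46], [0.24, 2.44], [-1.37, 4.51], [0.17, 1.92], [-2.96, 2.96]. Speed limits (rad/s): [2.39, 2.39, 3.14, 3.14, 3.14, 3.14, 3.14].

### API

Orientations are given as a rotation vector (axis times angle).
In Python, from bench import r gives the robot as it stands.
- The arm moves only by the tool move_arm, never from a script. Its argument "rows" is one flat list of numbers, 4 for each row, row after row: the shift along the tool's x, y, z in cm, then the turn about the tool's z in degrees. In form: [tx, ty, tz, twist, tx, ty, tz, twist, ...]. A call has 1 to 10 rows; each row is the pose to reach, as a shift and turn from the pose commanded when the call began, along the tool's axes at that moment; what a row does not reach only later rows make up. A row lasts 1/8 s, in which the tool goes at most 62.5 mm and 10.7 degrees, less where a joint would pass 70% of its speed; a pose out of reach is approached as far as the arm can. A call with a gripper value outside its range is refused whole. "fingers" is the opening, from 0 (shut) to 1 (fully open), set as the call begins (left out, the last holds). The fingers move at their own pace and stop on an object; "newtons" is the grip in N (left out, the last holds). Time passes only in rows, so rows that repeat a pose let the fingers close. It gives the time, the measured TCP pose, the force, the opening and the grip force at its end, in the units of the state.
- r.get_obs(): the state, without advancing time (a new reading comes with each control period).
- r.grab_frame(name): name is "scene" or "top" or "wrist"; returns the picture (420x560x3 uint8, blue, green, red); there is no depth.
- r.camera_params(name): a dict with "fx", "fy", "cx", "cy" (pixels), "world_from_camera" (4x4, takes a point from camera to world coordinates). Camera axes: x right, y down, z forward; pixel columns grow to the right and rows downward; lengths in m; the calibration is good to about 2 mm. A picture is of the moment at which its call begins: read the wrist's pose just before it. camera_params takes no time and is no camera call; for the wrist camera it gives the pose at the moment of the call.
- r.hand_in(): hands the job in; it is judged then, once.
The state is a dict: "clock": time; "joints": joint angles; "qvel": joint speeds; "tau": joint torques, N m; "tcp_pos": TCP position; "orientation": TCP orientation; "contact_force": force on the tool from outside, world axes, zero at the start; "moment": the same for the moment, N m; "grip_width": finger opening in m; "gripper_force": force on a finger pad.
Only numpy, scipy, OpenCV 4.12 (cv2) and the standard library are available. Lean on these libraries where they do the work, as an engineer would, in place of code of your own. Each camera call takes 0.05 s, during which the arm holds its last target. There are 200 camera calls.

### The job

Put the blue glaze test tile, which lies glazed face down on the bench, back in its own slot of the wooden rack, the one with the blue label: standing on edge, fully down in the groove, with its blue glazed face towards the label side (the front) of the rack. It is brittle, so do not drop it or let it fall over, and leave the green tile, the jar, the brush and the stamp where they are.

Things in the scene. Friction and masses are not known exactly. Their poses are not given: they have to be found in the camera images.
- tile_blue: Square fired-clay test tile, 62 x 62 x 18 mm, about 140 g, loose. Origin: its centre. Its z axis points out of the bare cream back (which carries a blue dot, 28 mm across); its blue glazed face looks to -z. x and y run along its edges; any edge may be the lower one. At the start it lies glaze down, z up.
- tile_blue_glaze (a point): Centre of the blue tile's glazed face, 9 mm from the tile's centre.
- slot_blue: Wooden slot unit with a blue label on its front lip, fixed on the rack. Origin: centre of its underside, 12 mm above the bench; x out of its front (label side), y along the groove, z up. Groove centred on the origin, 21.5 mm wide (x; flared to 26.5 at the mouth), 68 long (y), floor at z 6 mm. Lips before and behind it reach z 30 mm, x 39 mm; 14 mm thick, 50 mm deep end cheeks reach z 60 mm. Empty.
- slot_amber: The same kind of unit with an amber label, empty.
- slot_green: The same kind of unit with a green label; the green tile stands in it.
- rack: Fixed base board of the rack, 110 (x) x 310 (y) x 12 mm, origin at the centre of its underside. The three slot units stand on it side by side along y at 98 mm pitch, in an order that changes; all face its +x, roughly away from the robot.
- tile_green: The same kind of tile with green glaze, standing in the green slot; origin at its centre. To be left alone.
- jar: Amber glaze jar with white cap, 60 mm diameter, 85 mm tall, origin at the centre of its underside. To be left alone.
- brush: Brush, 170 mm long, lying along its x axis. To be left alone.
- stamp: Small wooden clay stamp, 50 x 40 mm block with a grip, 40 mm tall, origin at the centre of its underside. To be left alone.
Mind the look-alikes: they are no part of the job. Leave any black or yellow look-alike of the tile_blue alone.

How it is judged:
By the outcome, as a careful person would: the job done as asked, in the order asked, and still so for the second after the job is handed in, with the robot touching nothing.
It also fails if it takes over 54 s, if anything falls off the work surface, if the arm or the gripper's body presses on something with over 40 N, if the wrist force passes 120 N, or if a joint passes its speed limit or range.

## Working session

There is one attempt and no reset: what is moved stays moved. The work goes in short steps, Python scripts to look and compute and a tool call to move; the robot and the scene stay as the last step left them, time stands still between calls to the robot, and variables do not carry over. Pictures are saved under pics/ and viewed, at most 10 in all, crops included, and the job is handed in when it is done.

Besides the shell and the picture viewer there is one more tool, called after "Emit:" as name(argument=value, ...), one argument or row to a line, values as JSON. move_arm: Moves the arm, as the interface text tells. Its arguments: {"type":"object","properties":{"rows":{"type":"array"},"fingers":{"type":"number"},"newtons":{"type":"number"}},"required":["rows"]}

```bash
mkdir -p pics; ls
python3 - <<'E'
from bench import r
import cv2,numpy as np
o=r.get_obs(); print(o, r.tips_ahead)
for n in("scene","top"):
    im=r.grab_frame(n); cv2.imwrite(f"pics/{n}0.png",im)
    p=r.camera_params(n); print(n,p["fx"],p["cx"],p["cy"],np.round(p["world_from_camera"],3).tolist())
E
```

```text
pics
{'clock': 0.0, 'joints': array([-1.24706439,  0.47780745,  0.02232783,  1.55649906, -0.01153675,
        1.10927003, -0.08308318]), 'qvel': array([ 0.00071919, -0.00017751, -0.00080487,  0.00053641,  0.00067882,
        0.00074037, -0.00013239]), 'tau': array([ 2.69179036e-04, -5.96457446e+01,  1.60839479e+00, -2.81200987e+01,
        1.24722728e-02,  9.32920841e-03,  1.73325111e-05]), 'tcp_pos': array([0.28224403, 0.61245506, 0.21490046]), 'orientation': array([-6.72948182e-01, -3.06836412e+00,  2.87792180e-03]), 'contact_force': array([ 0.44777712, -0.32792287,  0.32163951]), 'moment': array([-0.01837342, -0.02861566,  0.03091362]), 'gripper_force': 0.0, 'grip_width': 0.08538816954220842} 0.014
scene 482.7935644565915 284.15723581500305 206.88982191790492 [[-0.269, 0.828, -0.492, 1.155], [0.963, 0.239, -0.126, 0.097], [0.013, -0.508, -0.861, 1.086], [0.0, 0.0, 0.0, 1.0]]
top 382.4364491929349 280.5999635963073 209.18490987565423 [[-0.025, -0.986, 0.163, 0.426], [-0.999, 0.02, -0.03, -0.016], [0.026, -0.164, -0.986, 1.085], [0.0, 0.0, 0.0, 1.0]]
```

View pics/scene0.png

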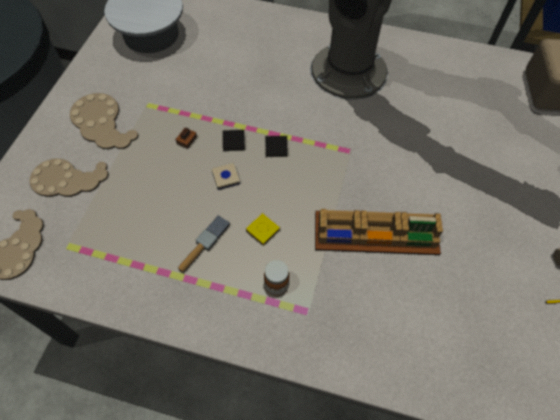

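View pics/top0.png

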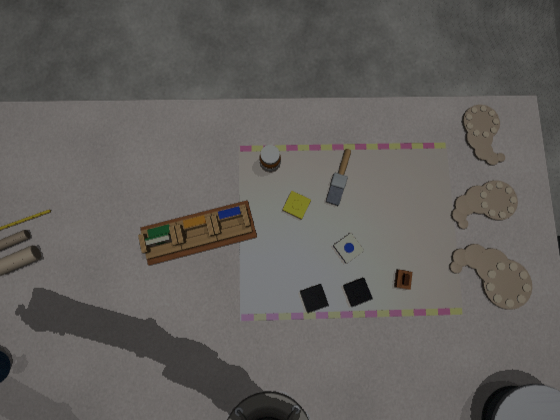

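The scene view shows:
- Cream tile with the blue dot at scene (226,176) / top (348,248).
- Look-alikes: two black tiles at scene (234,140) and (276,146), a yellow tile at (263,229), and the green tile standing in the rack at (420,230).
- Blue slot at scene (340,235), top (230,213).

By the description I choose the cream one with the blue dot. I'll check it in a crop and measure it.

```bash
cat > h.py <<'E'
from bench import r
import cv2,numpy as np
from scipy.spatial.transform import Rotation as R
def ray(n,uv,z,p=None):
    p=p or r.camera_params(n); T=np.array(p["world_from_camera"])
    d=T[:3,:3]@np.array([(uv[0]-p["cx"])/p["fx"],(uv[1]-p["cy"])/p["fy"],1.]); o=T[:3,3]
    return o+d*(z-o[2])/d[2]
def proj(n,P,p=None):
    p=p or r.camera_params(n); T=np.linalg.inv(p["world_from_camera"]); c=T[:3,:3]@np.array(P)+T[:3,3]
    return np.array([p["fx"]*c[0]/c[2]+p["cx"],p["fy"]*c[1]/c[2]+p["cy"]])
def blobs(im,lo,hi,amin=20):
    m=cv2.inRange(cv2.cvtColor(im,cv2.COLOR_BGR2HSV),lo,hi)
    return sorted([c for c in cv2.findContours(m,0,1)[0] if cv2.contourArea(c)>=amin],key=cv2.contourArea,reverse=True)
def cen(c):
    m=cv2.moments(c); return np.array([m["m10"],m["m01"]])/m["m00"]
def tool():
    o=r.get_obs(); return o["tcp_pos"],R.from_rotvec(o["orientation"]).as_matrix()
E
python3 - <<'E'
from h import *
for n in("scene","top"):
    im=cv2.imread(f"pics/{n}0.png")
    for c in blobs(im,(100,120,60),(130,255,255),8): print(n,"blue",cen(c),cv2.contourArea(c),ray(n,cen(c),.018).round(4),ray(n,cen(c),.04).round(4))
    for c in blobs(im,(3,200,120),(20,255,255),15): print(n,"amber",cen(c),cv2.contourArea(c),ray(n,cen(c),.04).round(4))
    for c in blobs(im,(50,120,30),(90,255,255),15): print(n,"green",cen(c),cv2.contourArea(c),ray(n,cen(c),.04).round(4))
a=cv2.resize(cv2.imread("pics/top0.png")[185:315,130:430],None,fx=2.6,fy=2.6,interpolation=2)
b=cv2.imread("pics/scene0.png")
b=np.hstack([cv2.resize(b[150:205,200:260],None,fx=4,fy=4,interpolation=2),cv2.resize(b[195:260,308:448],None,fx=3.8,fy=220/65,interpolation=2)])
b=b[:, :780]; b=cv2.copyMakeBorder(b,0,0,0,780-b.shape[1],0)
cv2.imwrite("pics/crop.png",np.vstack([a,b]))
E
```

```text
scene blue [339.22857143 233.30595238] 140.0 [0.5803 0.0935 0.018 ] [0.5922 0.0936 0.04  ]
scene blue [225.19444444 174.        ] 36.0 [ 0.4902 -0.2375  0.018 ] [ 0.5039 -0.2307  0.04  ]
scene amber [379.60404624 234.7177264 ] 173.0 [0.5688 0.1892 0.04  ]
scene green [419.72454448 236.12540193] 155.5 [0.5455 0.2842 0.04  ]
scene green [421.5        222.82142857] 28.0 [0.5073 0.2836 0.04  ]
top blue [228.76319176 212.23294723] 129.5 [0.597  0.0979 0.018 ] [0.5934 0.0956 0.04  ]
top blue [348.71428571 247.20833333] 56.0 [ 0.491  -0.2361  0.018 ] [ 0.4896 -0.2315  0.04  ]
top green [157.96363636 231.57171717] 165.0 [0.5442 0.2877 0.04  ]
```

View pics/crop.png

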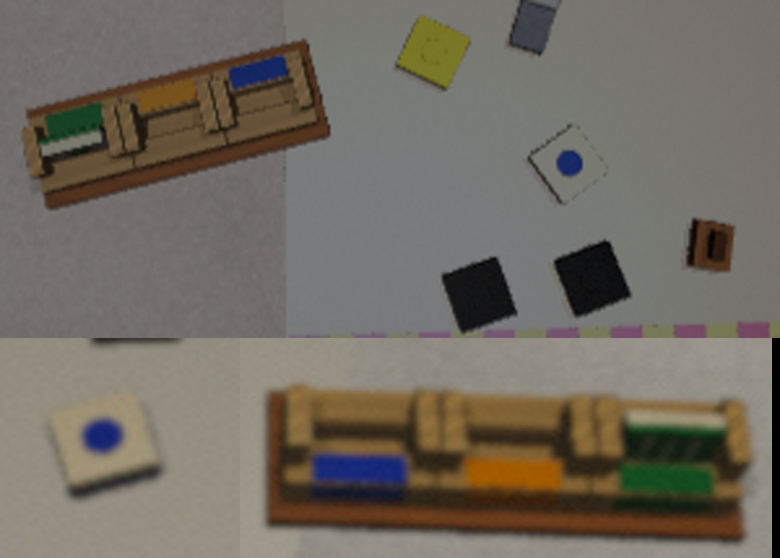

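The crop confirms the cream tile with the blue dot (crop 569,162). The black and yellow ones are the look-alikes. The rack order from right to left is blue, amber, green. Next I work out the move that puts the wrist over the tile.

Run:
```python
from h import *
p,M=tool(); print(p,M.round(3)); c=r.camera_params("wrist"); W=np.array(c["world_from_camera"])
print("cam in tool",(M.T@(W[:3,3]-p)).round(4),(M.T@W[:3,:3]).round(2).tolist(),c["fx"])
print("shift to above tile cm",(M.T@(np.array([.4905,-.237,.2])-p)*100).round(2))
```

```text
[0.28225504 0.61255584 0.21503764] [[-0.908  0.418 -0.001]
 [ 0.418  0.908 -0.001]
 [-0.    -0.002 -1.   ]]
cam in tool [ 0.0767 -0.0007 -0.1593] [[-0.0, -0.95, -0.3], [1.0, -0.0, 0.0], [-0.0, -0.3, 0.95]] 320.9593706732089
shift to above tile cm [-54.46 -68.44   1.62]
```

Emit:
move_arm(
  rows=[-3.8,-3.9,-0.4,3,-7.7,-7.8,-0.8,6,-11.5,-11.7,-1.2,9,-15.4,-15.6,-1.6,12,-19.2,-19.4,-1.9,15,-23,-23.3,-2.3,18,-26.9,-27.2,-2.7,21,-30.7,-31.1,-3.1,24,-34.6,-35,-3.5,28],
  fingers=1,
)

```text
clock: 1.23
tcp_pos: [0.4504, 0.1486, 0.2509]
orientation: [-1.398, -2.813, -0.0]
contact_force: [1.1, -0.2, 0.3]
grip_width: 0.0853
gripper_force: 0.0
```

Run:
```python
from h import *
p,M=tool(); print(r.get_obs()["clock"],p,M.round(3),r.get_obs()["joints"].round(2))
c=r.camera_params("wrist"); cv2.imwrite("pics/w1.png",r.grab_frame("wrist")); np.save("w1.npy",c["world_from_camera"])
print("shift to above tile cm",(M.T@(np.array([.4905,-.237,.2])-p)*100).round(2))
```

```text
1.225 [0.45035096 0.14858526 0.25093473] [[-0.604  0.797 -0.   ]
 [ 0.797  0.604  0.   ]
 [ 0.    -0.    -1.   ]] [-0.75  0.1   0.33  1.99 -0.04  1.05  0.24]
shift to above tile cm [-33.16 -20.08   5.09]
```

View pics/w1.png

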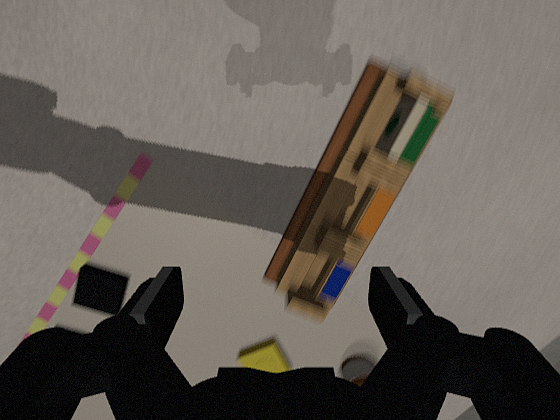

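Emit:
move_arm(
  rows=[-4.7,-2.9,0.7,0,-9.5,-5.7,1.4,0,-14.2,-8.6,2.1,0,-19,-11.5,2.9,0,-23.7,-14.4,3.6,0,-28.5,-17.2,4.3,0,-33.2,-20.1,5,0,-33.2,-20.1,5,0,-33.2,-20.1,5,0],
)

```text
clock: 2.4
tcp_pos: [0.4911, -0.2347, 0.2004]
orientation: [-1.395, -2.814, -0.0]
contact_force: [-0.2, 0.0, -0.6]
grip_width: 0.0851
gripper_force: 0.0
```

Run:
```python
from h import *
p,M=tool(); c=r.camera_params("wrist"); im=r.grab_frame("wrist"); cv2.imwrite("pics/w2.png",im)
print(p,M.round(3),r.get_obs()["joints"].round(2))
for b in blobs(im,(100,120,60),(130,255,255),50): 
    q=ray("wrist",cen(b),.018,c); print("blue",cen(b),cv2.contourArea(b),q.round(4),"tool cm",(M.T@(q-p)*100).round(2))
print(im[180,280],im[180,330],im[100,280],cv2.cvtColor(im[150:151,240:330:10],cv2.COLOR_BGR2HSV)[0].tolist())
```

```text
[ 0.49108009 -0.2347477   0.20043167] [[-0.606  0.796 -0.001]
 [ 0.796  0.606  0.001]
 [ 0.001 -0.    -1.   ]] [-0.16  0.31  0.6   1.92 -0.21  0.98  1.19]
[55 19  0] [65 73 75] [63 66 72] [[27, 18, 138], [6, 16, 79], [18, 22, 57], [17, 41, 56], [19, 33, 61], [30, 27, 56], [13, 32, 56], [18, 38, 81], [23, 29, 79]]
```

View pics/w2.png

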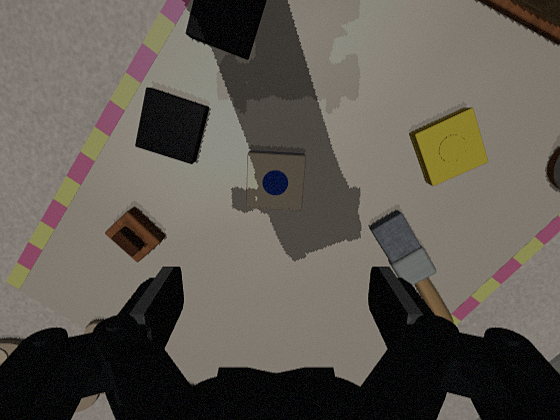

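Dot at (275,182), tile corners about (249,153), (305,155), (303,210). The edges are about 2° clockwise, so I need a twist of +2°.

Run:
```python
from h import *
p,M=tool(); c=r.camera_params("wrist"); im=cv2.imread("pics/w2.png")
m=cv2.inRange(im[150:215,245:308],(30,0,0),(255,60,30)); ys,xs=np.nonzero(m); d=np.array([xs.mean()+245,ys.mean()+150]); print(d,len(xs))
corn=[(249,153),(305,155),(303,210),(247,209)]
for q in [d]+corn:
    w=ray("wrist",q,.018,c); print(w.round(4),(M.T@(w-p)*100).round(2))
```

```text
[275.0625     181.59475806] 496
[ 0.4914 -0.2356  0.018 ] [-0.16 -0.09 18.26]
[ 0.4507 -0.2277  0.018 ] [ 2.95 -2.85 18.26]
[ 0.4993 -0.1934  0.018 ] [ 2.73  3.09 18.26]
[ 0.536  -0.2425  0.018 ] [-3.41  3.03 18.25]
[ 0.4854 -0.2796  0.018 ] [-3.29 -3.23 18.25]
```

Emit:
move_arm(
  rows=[-0.8,0,4,1,-1.6,0,8,2,-1.6,0,12,2,-1.6,0,15,2,-1.6,0,16.5,2,-1.6,0,17.5,2,-1.6,0,17.5,2],
  fingers=0.85,
  newtons=20,
)

```text
clock: 3.32
tcp_pos: [0.5013, -0.2479, 0.0261]
orientation: [1.443, 2.79, 0.001]
contact_force: [-0.6, -0.3, 0.3]
grip_width: 0.0724
gripper_force: 0.0
```

Run:
```python
from h import *
im=r.grab_frame("wrist"); cv2.imwrite("pics/w3.png",im); print(r.get_obs()["grip_width"])
```

```text
0.07270268642058343
```

View pics/w3.png

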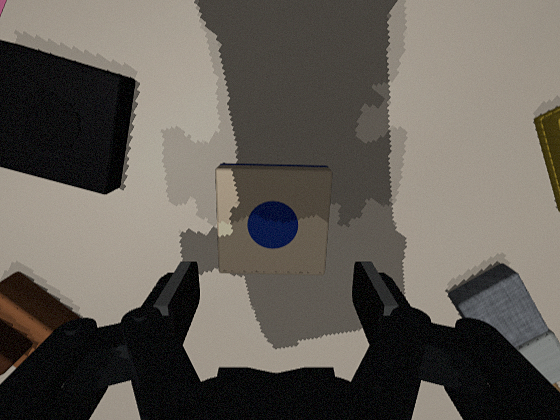

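The tile spans u 217–330 with its rear edge at v 273, between the fingers (inner edges at 199 and 355). It is centred within about 1 mm. I'll feel my way down the last bit.

Emit:
move_arm(
  rows=[0,-0.1,0.3,0,0,-0.1,0.6,0,0,-0.1,0.6,0],
)

```text
clock: 3.75
tcp_pos: [0.5001, -0.2488, 0.0199]
orientation: [-1.444, -2.79, -0.0]
contact_force: [0.1, 0.8, -0.5]
grip_width: 0.0726
gripper_force: 0.0
```

Emit:
move_arm(
  rows=[0,0,0,0,0,0,0,0,0,0,0,0,0,0,0,0],
  fingers=0.5,
  newtons=25,
)

```text
clock: 4.25
tcp_pos: [0.5001, -0.2489, 0.0199]
orientation: [1.444, 2.79, -0.0]
contact_force: [-1.4, -0.2, -0.3]
grip_width: 0.0425
gripper_force: 0.0
```

Emit:
move_arm(
  rows=[0,0,0,0,0,0,0,0,0,0,0.2,0,0,0,0.4,0],
  fingers=0.85,
)

```text
clock: 4.75
tcp_pos: [0.5001, -0.2488, 0.0157]
orientation: [-1.444, -2.79, -0.0]
contact_force: [0.9, -0.4, -1.0]
grip_width: 0.0728
gripper_force: 0.0
```

Run:
```python
from h import *
p,M=tool();c=r.camera_params("wrist"); im=r.grab_frame("wrist"); cv2.imwrite("pics/w4.png",im)
# bright-ish tile extents
g=cv2.cvtColor(im,cv2.COLOR_BGR2GRAY)
m=cv2.inRange(im,(30,0,0),(255,60,30)); m[:,:200]=0;m[:,360:]=0; ys,xs=np.nonzero(m)
d=np.array([np.median(xs),np.median(ys)]); w=ray("wrist",d,.018,c); print(d,len(xs),w,(M.T@(w-p)*100).round(2))
print(c["fx"],c["cx"],c["cy"]); W=np.array(c["world_from_camera"])
for t in (-.03,-.02,-.01,0,.014):
  for x in(.011,-.011): print(t,x,[proj("wrist",p+M@np.array([x,y,t]),c).round(0).tolist() for y in(-.036,.036)])
```

```text
[275. 229.] 2204 [ 0.49080004 -0.23675595  0.018     ] [ 1.52 -0.06 -0.23]
320.9593706732089 275.5536844861033 207.9007820469221
-0.03 0.011 [[196.0, 261.0], [357.0, 260.0]]
-0.03 -0.011 [[199.0, 303.0], [354.0, 303.0]]
-0.02 0.011 [[201.0, 251.0], [352.0, 251.0]]
-0.02 -0.011 [[204.0, 291.0], [349.0, 291.0]]
-0.01 0.011 [[205.0, 242.0], [348.0, 242.0]]
-0.01 -0.011 [[208.0, 281.0], [345.0, 281.0]]
0 0.011 [[209.0, 235.0], [344.0, 235.0]]
0 -0.011 [[211.0, 272.0], [341.0, 272.0]]
0.014 0.011 [[214.0, 226.0], [339.0, 226.0]]
0.014 -0.011 [[216.0, 260.0], [336.0, 260.0]]
```

Emit:
move_arm(
  rows=[0,0,0.2,0,0,0,0.4,0,0,0,0.6,0],
)

```text
clock: 5.18
tcp_pos: [0.5001, -0.2489, 0.0097]
orientation: [-1.444, -2.79, 0.0]
contact_force: [0.3, -0.0, 0.0]
grip_width: 0.0727
gripper_force: 0.0
```

Emit:
move_arm(
  rows=[0,0,0.2,0,0,0,0.4,0,0,0,0.6,0],
)

```text
clock: 5.55
tcp_pos: [0.5002, -0.2488, 0.0037]
orientation: [-1.444, -2.79, -0.0]
contact_force: [-0.4, -0.2, -1.0]
grip_width: 0.0728
gripper_force: 0.0
```

Emit:
move_arm(
  rows=[0,0,0,0,0,0,0,0,0,0,0,0],
  fingers=0.62,
)

```text
clock: 5.92
tcp_pos: [0.5002, -0.2489, 0.004]
orientation: [1.444, 2.79, 0.0]
contact_force: [0.7, -0.3, -0.3]
grip_width: 0.0529
gripper_force: 0.0
```

Emit:
move_arm(
  rows=[0,0,0,0,0,0,0,0,0,0,0.4,0,0,0,0.8,0,0,0,1.2,0,0,0,1.2,0],
  fingers=0.85,
)

```text
clock: 6.68
tcp_pos: [0.4998, -0.2488, -0.0086]
orientation: [-1.444, -2.789, 0.0]
contact_force: [-0.6, -0.1, 0.0]
grip_width: 0.0728
gripper_force: 0.0
```

Run:
```python
from h import *
im=r.grab_frame("wrist"); sc=r.grab_frame("scene")
a=im; b=cv2.resize(sc[100:260,130:330],(560,448),interpolation=2)[:, :]
b=cv2.resize(b,(240,192)); a=cv2.copyMakeBorder(a,0,0,0,240,0); a[:192,560:]=b
cv2.imwrite("pics/w5.png",a)
```

```text
(no output)
```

View pics/w5.png

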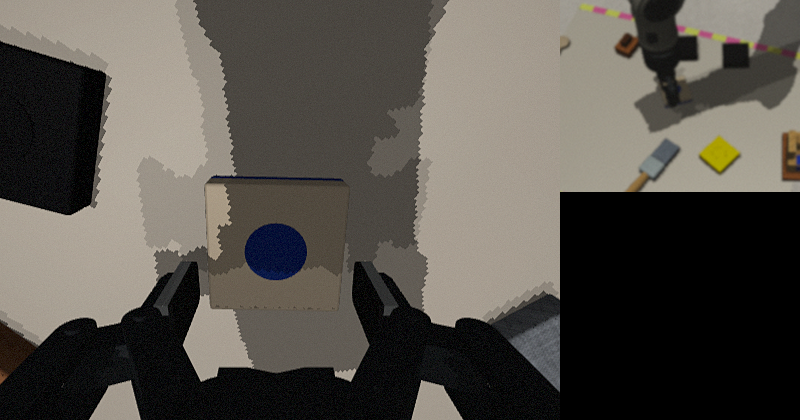

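Tile edges u≈208 and 344, finger tips at 199 and 355 with nearly the same scale. The real tips are therefore about 23 mm behind the reported TCP when open, just below the tile's top. I lower 8 mm more and close.

Emit:
move_arm(
  rows=[0.3,0,0.3,0,0.4,0,0.6,0,0.4,0,0.8,0,0.4,0,0.8,0],
)

```text
clock: 7.28
tcp_pos: [0.4977, -0.2455, -0.0163]
orientation: [-1.444, -2.79, 0.0]
contact_force: [0.5, 1.3, -0.7]
grip_width: 0.0726
gripper_force: 0.0
```

Emit:
move_arm(
  rows=[0,0,0,0,0,0,0,0,0,0,0,0],
  fingers=0.6,
  newtons=25,
)

```text
clock: 7.65
tcp_pos: [0.4979, -0.2457, -0.0159]
orientation: [1.444, 2.79, 0.0]
contact_force: [-1.3, 0.5, 2.1]
grip_width: 0.0612
gripper_force: 27.7
```

Emit:
move_arm(
  rows=[0,0,-1,0,0,0,-3,0,0,0,-7,0,0,0,-11,0,0,0,-15,0,0,0,-15,0],
)

```text
clock: 8.4
tcp_pos: [0.4999, -0.2467, 0.138]
orientation: [1.441, 2.783, 0.003]
contact_force: [-0.3, -0.1, -2.2]
grip_width: 0.0612
gripper_force: 28.1
```

Run:
```python
from h import *
p,M=tool(); print(p,M.round(3))
cs=[(27,108),(306,40),(330,130),(48,207)]
P=np.array([ray("top",(130+u/2.6,185+v/2.6),.012)[:2] for u,v in cs]); print(P.round(4),"cen",P.mean(0))
for i in range(4): d=P[(i+1)%4]-P[i]; print(np.linalg.norm(d),np.degrees(np.arctan2(d[1],d[0])))
for n,l in(("top",[(228.8,212.2)]),("scene",[(339.2,233.3),(379.6,234.7),(419.7,236.1)])):
  print([ray(n,q,.042)[:2].round(4) for q in l])
```

```text
[ 0.49992977 -0.24672442  0.13796212] [[-0.577  0.817  0.007]
 [ 0.817  0.577 -0.002]
 [-0.005  0.005 -1.   ]]
[[0.5625 0.345 ]
 [0.631  0.0447]
 [0.5315 0.0199]
 [0.4565 0.3193]] cen [0.54538231 0.18223575]
0.30801404777549674 -77.16163054485024
0.10251013063916523 -166.00083563979146
0.3086922466106297 104.07240734804263
0.10914710108847304 13.6100975084527
[array([0.5932, 0.0952])]
[array([0.5933, 0.0935]), array([0.5698, 0.189 ]), array([0.5466, 0.2838])]
```

Emit:
move_arm(
  rows=[1,1.4,0,2,3,4.1,0,5,6,8.2,0,9,9,12.4,0,13,12,16.5,0,17,14.5,19.9,0,20,15.8,21.7,0,21,16.1,22.1,0,21.5,16.1,22.1,0,21.5],
)

```text
clock: 9.52
tcp_pos: [0.5847, 0.0125, 0.1336]
orientation: [-1.94, -2.471, 0.002]
contact_force: [0.0, -0.2, -2.2]
grip_width: 0.0613
gripper_force: 28.1
```

```bash
cat >> h.py <<'E'
X=np.array([.9716,.2368,0]);Y=np.array([-.2368,.9716,0]);B0=np.array([.569,.0878,.012])
def rk(w): w=np.array(w)-B0; return np.array([w@X,w@Y,w[2]+.012])*1000
E
python3 - <<'E'
from h import *
p,M=tool(); c=r.camera_params("wrist"); im=r.grab_frame("wrist"); cv2.imwrite("pics/w6.png",im)
print(p,M.round(3),"tcp in blue frame mm",rk(p).round(1),np.degrees(np.arctan2(M[1,0],M[0,0])))
for n,q in dict(wallF=(25,-48,72),wallB=(-25,-48,72),baseF=(55,-57,12)).items():
    print(n,proj("wrist",B0+X*q[0]/1e3+Y*q[1]/1e3+[0,0,q[2]/1e3-.012],c).round(1))
E
```

```text
[0.58465889 0.01252722 0.13359713] [[-0.237  0.971 -0.001]
 [ 0.971  0.237 -0.001]
 [-0.    -0.001 -1.   ]] tcp in blue frame mm [ -2.6 -76.8 133.6] 103.7319276717833
wallF [315.1 177.6]
wallB [243.8 177.6]
baseF [340.7 173.3]
```

View pics/w6.png

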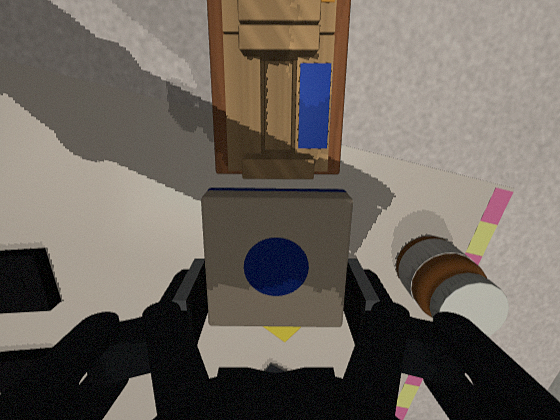

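The tile is held level: dot (276,267), leading edge v≈195. The blue cheek's outer top edge is at (243–314, 178), exactly where the rack model puts it. I'll use that cheek as a wall to turn the tile up inside the light grip.

Emit:
move_arm(
  rows=[0,0.3,2,0,0,0.3,4.5,0,0,0.3,6.5,0,0,0.3,7.4,0,0,0.3,7.4,0],
)

```text
clock: 10.2
tcp_pos: [0.5879, 0.0138, 0.0592]
orientation: [-1.939, -2.471, 0.002]
contact_force: [-0.5, -1.3, -1.1]
grip_width: 0.0614
gripper_force: 28.1
```

Emit:
move_arm(
  rows=[0,0,0.2,0,0,0,0.4,0,0,0,0.6,0,0,0,0.8,0],
)

```text
clock: 10.7
tcp_pos: [0.5894, 0.0134, 0.0534]
orientation: [1.939, 2.469, 0.002]
contact_force: [-2.7, -2.0, 9.2]
grip_width: 0.0615
gripper_force: 29.3
```

Emit:
move_arm(
  rows=[0,0,0.2,0,0,0,0.4,0,0,0,0.6,0,0,0,0.8,0],
)

```text
clock: 11.2
tcp_pos: [0.59, 0.0115, 0.0458]
orientation: [1.94, 2.466, 0.002]
contact_force: [-0.7, -6.3, 11.1]
grip_width: 0.0614
gripper_force: 31.0
```

Run:
```python
from h import *
p,M=tool(); c=r.camera_params("wrist"); im=r.grab_frame("wrist"); cv2.imwrite("pics/w7.png",im)
m=cv2.inRange(im,(30,0,0),(255,60,30)); m[:160]=0;m[:,:200]=0;m[:,360:]=0; ys,xs=np.nonzero(m)
print(rk(p).round(1),len(xs),xs.min(),xs.max(),ys.min(),ys.max(),np.median(xs),np.median(ys))
```

```text
[  2.3 -79.1  45.8] 3569 200 357 160 418 277.0 266.0
```

Emit:
move_arm(
  rows=[0.1,0,0.2,0,0.3,0,0.4,0,0.5,0,0.6,0,0.7,0,0.8,0,0.9,0,1,0],
)

```text
clock: 11.88
tcp_pos: [0.5894, 0.0142, 0.0368]
orientation: [1.94, 2.456, -0.002]
contact_force: [2.3, -19.5, 11.7]
grip_width: 0.0614
gripper_force: 35.9
```

```bash
cat >> h.py <<'E'
def dot():
    p,M=tool(); im=r.grab_frame("wrist"); m=cv2.inRange(im,(25,0,0),(255,70,40)); m[:150]=0
    for c in cv2.findContours(m,0,1)[0]:
        if cv2.contourArea(c)>800: print("blob",cv2.boundingRect(c),cv2.contourArea(c))
    print(rk(p).round(1)); return im
E
python3 - <<'E'
from h import *
cv2.imwrite("pics/w8.png",dot())
E
```

```text
blob (242, 273, 68, 34) 1691.0
blob (192, 209, 166, 13) 1549.5
blob (300, 150, 48, 24) 1016.5
[  2.4 -76.3  36.8]
```

Emit:
move_arm(
  rows=[0,0,0,0,0.2,0,0,0,0.4,0,0.1,0,0.6,0,0.2,0],
  newtons=20,
)

```text
clock: 12.42
tcp_pos: [0.5891, 0.0161, 0.0354]
orientation: [1.941, 2.45, -0.005]
contact_force: [3.8, -25.6, 11.3]
grip_width: 0.0614
gripper_force: 38.0
```

Run:
```python
from h import *
dot()
```

```text
blob (242, 280, 68, 30) 1496.0
blob (191, 216, 168, 14) 1708.0
blob (300, 150, 48, 28) 1210.5
[  2.5 -74.5  35.4]
```

Emit:
move_arm(
  rows=[0,0,0.2,0,0,0,0.4,0,0,0,0.6,0,0,0,0.8,0,0.1,0,1,0,0.1,0,1.2,0],
)

```text
clock: 13.22
tcp_pos: [0.5879, 0.0214, 0.024]
orientation: [1.942, 2.457, -0.0]
contact_force: [-4.1, -15.9, 26.8]
grip_width: 0.0613
gripper_force: 54.7
```

Run:
```python
from h import *
dot()
```

```text
blob (184, 254, 183, 17) 2722.5
blob (302, 150, 52, 46) 2194.0
[  2.6 -68.9  24. ]
```

Emit:
move_arm(
  rows=[0.1,0,0,0,0.2,0,0.1,0,0.3,0,0.2,0,0.4,0,0.3,0,0.5,0,0.3,0],
)

```text
clock: 13.9
tcp_pos: [0.5876, 0.0225, 0.022]
orientation: [1.942, 2.451, -0.002]
contact_force: [-3.8, -26.3, 30.3]
grip_width: 0.0614
gripper_force: 56.8
```

Run:
```python
from h import *
cv2.imwrite("pics/w9.png",dot())
```

```text
blob (182, 262, 187, 20) 2992.0
blob (302, 150, 53, 50) 2404.5
[  2.6 -67.9  22. ]
```

Emit:
move_arm(
  rows=[0.2,0,0,0,0.4,0,0,0,0.6,0,-0.1,0,0.8,0,-0.1,0,0.8,0,-0.1,0],
)

```text
clock: 14.58
tcp_pos: [0.5877, 0.0222, 0.0225]
orientation: [1.943, 2.438, -0.009]
contact_force: [5.8, -42.1, 14.1]
grip_width: 0.0611
gripper_force: 54.8
```

```bash
cat >> h.py <<'E'
def ang(box):
    p,M=tool(); c=r.camera_params("wrist"); u,v,w,h=box; D=c["fx"]*.062/w; y=(v+h/2-c["cy"])/c["fy"]*D
    a=(.95*y+.3*D)/.9925; b=(D-.3*a)/.95; x=.0767-a; t=.1593-b
    print("B corner x,t",round(x,4),round(t,4),"theta",np.degrees(np.arctan2(t-.025,x))+11.9, "wall theta",[ (np.degrees(np.arctan2(72-H,A)+np.arcsin(min(1,9/np.hypot(A,72-H))))) for A,H in [(-48-rk(p)[1],p[2]*1e3+25)]])
E
python3 - <<'E'
from h import *
cv2.imwrite("pics/w9.png",dot()); ang((182,262,187,20))
E
```

```text
blob (183, 262, 186, 19) 2978.5
blob (302, 150, 53, 49) 2385.5
[  2.6 -68.2  22.5]
B corner x,t 0.0242 0.0639 theta 69.99975705098969 wall theta [np.float64(67.08890732227398)]
```

Emit:
move_arm(
  rows=[-0.5,0,0,0,-1,0,0,0,-1.5,0,0,0,-1.8,0,0,0],
  newtons=20,
)

```text
clock: 15.12
tcp_pos: [0.5885, 0.0214, 0.0205]
orientation: [1.94, 2.463, 0.003]
contact_force: [0.3, -4.1, 7.8]
grip_width: 0.0613
gripper_force: 54.5
```

Run:
```python
from h import *
cv2.imwrite("pics/w10.png",dot());
```

```text
blob (183, 261, 187, 20) 2973.0
blob (301, 150, 54, 48) 2328.5
[  3.2 -69.1  20.5]
```

View pics/w10.png

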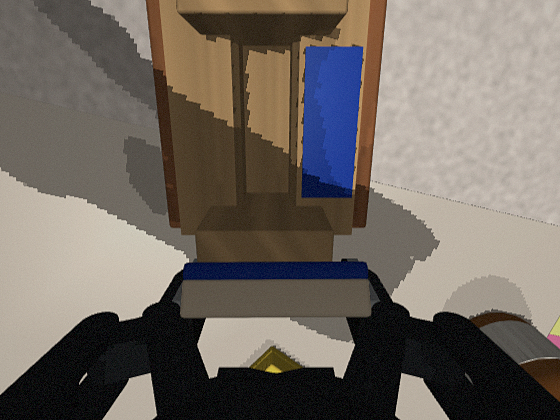

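The tile stands about 69° up: top edge v 262–318, u 182–371, blue rim on the cheek side. The cheek's top is just ahead of it at (195–335, 235–265). The pads squeeze harder than asked, so I reset the grip and then push on.

Emit:
move_arm(
  rows=[0,0,0,0,0,0,0,0],
  fingers=0.68,
  newtons=20,
)

```text
clock: 15.42
tcp_pos: [0.5886, 0.0213, 0.0203]
orientation: [1.939, 2.463, 0.003]
contact_force: [0.4, -8.3, 10.4]
grip_width: 0.0616
gripper_force: 54.4
```

Emit:
move_arm(
  rows=[0,0,0,0,0,0,0,0],
  fingers=0.715,
)

```text
clock: 15.68
tcp_pos: [0.5885, 0.0213, 0.0203]
orientation: [1.939, 2.463, 0.003]
contact_force: [0.8, -7.8, 10.3]
grip_width: 0.0616
gripper_force: 54.4
```

Emit:
move_arm(
  rows=[-0.2,0,-0.2,0,-0.5,0,-0.5,0,-0.5,0,-0.5,0],
  fingers=0.68,
)

```text
clock: 16.05
tcp_pos: [0.5866, 0.0203, 0.0229]
orientation: [-1.939, -2.471, -0.0]
contact_force: [-0.2, 0.8, -1.3]
grip_width: 0.0616
gripper_force: 53.4
```

Run:
```python
from h import *
dot(); print(r.get_obs()["gripper_force"])
```

```text
blob (183, 260, 187, 21) 2914.5
blob (306, 150, 53, 45) 2159.0
[  1.1 -69.7  22.9]
53.37234914302826
```

Emit:
move_arm(
  rows=[-0.6,0,0,0,-0.7,0,0.4,0,-0.7,0,1,0,-0.7,0,1.6,0,-0.7,0,2.1,0,-0.6,0,2.3,0,-0.4,0,2.4,0,-0.4,0,2.4,0],
  fingers=0.68,
)

```text
clock: 17.1
tcp_pos: [0.5881, 0.0143, -0.0008]
orientation: [1.94, 2.469, -0.001]
contact_force: [-0.4, -5.7, -1.1]
grip_width: 0.0616
gripper_force: 53.5
```

Run:
```python
from h import *
dot()
```

```text
blob (100, 340, 51, 43) 835.5
blob (312, 150, 64, 46) 2661.5
[  1.2 -75.9  -0.8]
```

Emit:
move_arm(
  rows=[0,0,0.1,0,0,0,0.2,0,0,0,0.3,0,0,0,0.3,0],
)

```text
clock: 17.65
tcp_pos: [0.5888, 0.0145, -0.0035]
orientation: [1.94, 2.468, 0.0]
contact_force: [0.6, -4.7, 0.4]
grip_width: 0.0611
gripper_force: 53.6
```

Emit:
move_arm(
  rows=[0,0,0.1,0,0,0,0.2,0,0,0,0.2,0],
)

```text
clock: 18.02
tcp_pos: [0.589, 0.0146, -0.0054]
orientation: [1.939, 2.468, 0.001]
contact_force: [2.1, -4.1, -0.7]
grip_width: 0.0614
gripper_force: 53.6
```

Emit:
move_arm(
  rows=[0,0,0.1,0,0,0,0.2,0,0,0,0.3,0,0,0,0.4,0],
)

```text
clock: 18.52
tcp_pos: [0.5891, 0.0146, -0.0093]
orientation: [1.939, 2.468, 0.001]
contact_force: [1.8, -4.6, 1.0]
grip_width: 0.0617
gripper_force: 53.6
```

Emit:
move_arm(
  rows=[0,0,0.1,0,0,0,0.2,0,0,0,0.3,0],
)

```text
clock: 18.9
tcp_pos: [0.5892, 0.0147, -0.0106]
orientation: [1.94, 2.468, 0.003]
contact_force: [-6.9, -3.7, 27.7]
grip_width: 0.0614
gripper_force: 56.3
```

Emit:
move_arm(
  rows=[0,0,-0.1,0],
)

```text
clock: 19.02
tcp_pos: [0.5891, 0.0146, -0.0103]
orientation: [1.94, 2.468, 0.002]
contact_force: [0.2, -5.5, 3.9]
grip_width: 0.0616
gripper_force: 54.2
```

Emit:
move_arm(
  rows=[0,0,0,0,0,0,0,0],
  fingers=0.75,
  newtons=20,
)

```text
clock: 19.27
tcp_pos: [0.5887, 0.016, -0.0114]
orientation: [1.939, 2.47, 0.002]
contact_force: [1.3, -2.8, 5.6]
grip_width: 0.0643
gripper_force: 0.0
```

```bash
cat >> h.py <<'E'
def rim():
    p,M=tool(); c=r.camera_params("wrist"); im=r.grab_frame("wrist"); m=cv2.inRange(im,(25,0,0),(255,70,40)); m[:235]=0; m[:,:160]=0; m[:,400:]=0
    ys,xs=np.nonzero(m)
    print(rk(p).round(1)); 
    for cc in cv2.findContours(m,0,1)[0]:
        if cv2.contourArea(cc)>150: print("blob",cv2.boundingRect(cc),cv2.contourArea(cc),cv2.minAreaRect(cc)[2])
    return im
E
python3 - <<'E'
from h import *
im=rim(); cv2.imwrite("pics/w11.png",im)
g=cv2.cvtColor(im,cv2.COLOR_BGR2GRAY); print(g[225:345:4,275].tolist())
E
```

```text
[  2.2 -74.4 -11.4]
[54, 51, 58, 60, 59, 55, 53, 54, 73, 77, 79, 80, 81, 81, 81, 78, 70, 70, 69, 64, 97, 100, 97, 99, 93, 120, 121, 116, 120, 117]
```

Run:
```python
import cv2
im=cv2.imread("pics/w11.png"); o=cv2.imread("pics/w10.png")
for v in range(215,330,4): print(v,im[v,240].tolist(),im[v,300].tolist(),"old",o[v,240].tolist())
```

```text
215 [38, 52, 65] [36, 57, 67] old [37, 52, 64]
219 [31, 52, 63] [35, 54, 69] old [24, 45, 56]
223 [35, 48, 64] [42, 56, 71] old [18, 41, 56]
227 [32, 51, 61] [34, 53, 68] old [24, 39, 53]
231 [36, 49, 62] [38, 56, 70] old [37, 56, 71]
235 [37, 52, 64] [31, 54, 67] old [36, 56, 70]
239 [38, 53, 63] [41, 59, 69] old [40, 60, 76]
243 [36, 51, 64] [39, 56, 67] old [41, 61, 74]
247 [40, 54, 64] [36, 56, 66] old [43, 61, 78]
251 [35, 50, 65] [36, 52, 64] old [35, 55, 72]
255 [37, 55, 67] [37, 55, 68] old [40, 61, 76]
259 [47, 67, 83] [42, 65, 78] old [45, 65, 82]
263 [45, 68, 83] [48, 71, 88] old [51, 9, 0]
267 [50, 72, 89] [48, 66, 83] old [63, 13, 4]
271 [47, 67, 84] [46, 68, 82] old [65, 29, 16]
275 [43, 66, 84] [44, 65, 84] old [74, 38, 28]
279 [48, 70, 87] [51, 68, 86] old [58, 47, 48]
283 [52, 71, 90] [41, 64, 81] old [75, 86, 98]
287 [51, 73, 89] [53, 72, 89] old [73, 86, 95]
291 [40, 66, 81] [52, 73, 91] old [73, 80, 92]
295 [47, 69, 86] [48, 70, 89] old [71, 85, 96]
299 [45, 68, 84] [48, 72, 92] old [68, 79, 87]
303 [84, 96, 106] [77, 94, 99] old [71, 83, 94]
307 [84, 94, 108] [83, 97, 105] old [73, 83, 95]
311 [77, 95, 103] [76, 89, 99] old [73, 84, 94]
315 [80, 94, 103] [83, 97, 105] old [69, 81, 91]
319 [80, 95, 102] [84, 99, 107] old [175, 188, 198]
323 [86, 94, 101] [91, 103, 107] old [163, 178, 187]
327 [204, 221, 234] [109, 115, 123] old [167, 180, 188]
```

Emit:
move_arm(
  rows=[0,0,0,0,0,0,0,0,0,0,0,0],
  fingers=0.68,
  newtons=20,
)

```text
clock: 19.7
tcp_pos: [0.5892, 0.0152, -0.0113]
orientation: [1.938, 2.469, 0.001]
contact_force: [0.6, -4.1, 6.3]
grip_width: 0.0616
gripper_force: 19.6
```

Emit:
move_arm(
  rows=[0,0,-0.3,0,0,0,-0.7,0,0,0,-1.1,0,0,0,-1.5,0,0,0,-1.5,0],
)

```text
clock: 20.32
tcp_pos: [0.5872, 0.0148, 0.0025]
orientation: [1.94, 2.471, -0.003]
contact_force: [0.8, -6.2, -0.3]
grip_width: 0.0616
gripper_force: 18.9
```

Grip is reset to 19 N. Now I push against the wall with the contact near the tile's tip.

Emit:
move_arm(
  rows=[0.2,0,0,0,0.4,0,0,0,0.6,0,0,0,0.8,0,0,0,1,0,0,0,1.2,0,0,0],
)

```text
clock: 21.08
tcp_pos: [0.5872, 0.0145, 0.0031]
orientation: [1.942, 2.451, -0.012]
contact_force: [10.3, -33.6, -11.4]
grip_width: 0.0619
gripper_force: 19.7
```

Run:
```python
from h import *
im=rim(); cv2.imwrite("pics/w12.png",im)
print([(v,im[v,260].tolist()) for v in range(240,340,5)])
```

```text
[  0.3 -75.5   3.1]
blob (182, 264, 188, 19) 1134.5 89.650634765625
[(240, [48, 70, 87]), (245, [36, 59, 76]), (250, [45, 63, 81]), (255, [45, 66, 83]), (260, [45, 66, 83]), (265, [42, 62, 78]), (270, [44, 66, 79]), (275, [38, 63, 78]), (280, [69, 21, 6]), (285, [79, 90, 100]), (290, [76, 88, 97]), (295, [76, 89, 94]), (300, [78, 90, 100]), (305, [78, 90, 100]), (310, [82, 96, 101]), (315, [78, 93, 98]), (320, [69, 81, 90]), (325, [173, 188, 197]), (330, [174, 187, 199]), (335, [172, 186, 199])]
```

Nothing turned even at 33 N with a light grip, so the tile's upper edge must be meeting the gripper's palm. I'll lean the tile on bench and cheek again, release, and re-grip 16 mm higher along it.

Emit:
move_arm(
  rows=[-0.6,0,0,0,-1.2,0,0.3,0,-1.2,0,0.8,0,-1.2,0,1.2,0,-1.2,0,1.4,0,-1.2,0,1.5,0],
)

```text
clock: 21.88
tcp_pos: [0.5885, 0.0152, -0.0114]
orientation: [1.939, 2.47, 0.0]
contact_force: [-2.8, -5.7, 15.6]
grip_width: 0.0618
gripper_force: 22.6
```

Emit:
move_arm(
  rows=[0,0,-0.1,0,0,0,-0.1,0,0,0,-0.1,0],
  fingers=0.8,
)

```text
clock: 22.25
tcp_pos: [0.5875, 0.0172, -0.0114]
orientation: [-1.937, -2.472, -0.0]
contact_force: [-0.3, 0.2, 0.2]
grip_width: 0.0684
gripper_force: 0.0
```

Run:
```python
from h import *
im=rim(); cv2.imwrite("pics/w13.png",im)
print([(v,im[v,260].tolist()) for v in range(290,340,4)])
```

```text
[  1.3 -73.  -11.4]
[(290, [57, 78, 93]), (294, [49, 69, 86]), (298, [43, 65, 82]), (302, [42, 66, 81]), (306, [57, 71, 86]), (310, [84, 97, 106]), (314, [79, 96, 105]), (318, [86, 99, 108]), (322, [80, 94, 105]), (326, [72, 87, 97]), (330, [107, 116, 124]), (334, [106, 113, 123]), (338, [108, 120, 127])]
```

Run:
```python
from h import *
c=r.camera_params("wrist"); p,M=tool()
for v,z in ((327,.064),(327,.066),(305,.072)): print(v,rk(ray("wrist",(275,v),z,c)).round(1))
print(p,r.get_obs()["joints"].round(2))
```

```text
327 [  1.  -62.3  64. ]
327 [  1.  -60.7  66. ]
305 [  1.  -48.9  72. ]
[ 0.58755526  0.01690448 -0.01136968] [-0.49  0.7   0.48  1.94 -0.53  0.63  0.57]
```

Emit:
move_arm(
  rows=[0.2,0,-0.7,0,0.4,0,-1.4,0,0.6,0,-2.1,0,0.8,0,-2.7,0,0.8,0,-2.7,0],
)

```text
clock: 22.92
tcp_pos: [0.5863, 0.0243, 0.0165]
orientation: [1.938, 2.472, 0.001]
contact_force: [1.0, -0.9, 0.6]
grip_width: 0.0687
gripper_force: 0.0
```

Emit:
move_arm(
  rows=[0,0,0,0,0,0,0,0,0,0,0,0],
  fingers=0.66,
  newtons=20,
)

```text
clock: 23.3
tcp_pos: [0.586, 0.0239, 0.0162]
orientation: [-1.939, -2.471, -0.001]
contact_force: [-0.9, 0.8, 5.3]
grip_width: 0.0615
gripper_force: 24.3
```

Emit:
move_arm(
  rows=[0,0,-0.3,0,0,0,-0.8,0,0,0,-1.3,0,0,0,-1.5,0],
)

```text
clock: 23.8
tcp_pos: [0.586, 0.0238, 0.0313]
orientation: [1.939, 2.471, 0.0]
contact_force: [-0.7, 0.1, -2.0]
grip_width: 0.0616
gripper_force: 23.5
```

Run:
```python
from h import *
im=rim(); cv2.imwrite("pics/w14.png",im)
print([(v,im[v,260].tolist()) for v in range(230,350,6)])
```

```text
[  1.4 -66.2  31.3]
blob (202, 255, 148, 14) 1257.5 0.39513707160949707
[(230, [48, 66, 83]), (236, [38, 59, 74]), (242, [35, 56, 72]), (248, [36, 57, 74]), (254, [41, 62, 76]), (260, [61, 14, 5]), (266, [62, 24, 1]), (272, [71, 83, 92]), (278, [73, 85, 94]), (284, [65, 80, 87]), (290, [64, 79, 89]), (296, [67, 79, 89]), (302, [167, 182, 192]), (308, [165, 177, 187]), (314, [160, 175, 185]), (320, [163, 176, 185]), (326, [159, 173, 182]), (332, [161, 176, 181]), (338, [155, 170, 180]), (344, [140, 152, 158])]
```

Emit:
move_arm(
  rows=[0.2,0,0,0,0.4,0,0,0,0.6,0,0,0,0.8,0,0,0],
)

```text
clock: 24.35
tcp_pos: [0.586, 0.0243, 0.0315]
orientation: [1.94, 2.459, -0.005]
contact_force: [5.5, -19.1, -4.7]
grip_width: 0.0613
gripper_force: 23.3
```

Run:
```python
from h import *
im=rim(); cv2.imwrite("pics/w15.png",im)
print([(v,im[v,260].tolist()) for v in range(230,330,4)])
```

```text
[  1.5 -65.7  31.5]
blob (202, 255, 147, 14) 1011.0 90.0
[(230, [44, 62, 78]), (234, [41, 63, 76]), (238, [44, 61, 76]), (242, [46, 63, 77]), (246, [39, 57, 72]), (250, [37, 59, 73]), (254, [44, 63, 75]), (258, [42, 64, 79]), (262, [60, 13, 6]), (266, [61, 16, 18]), (270, [65, 77, 90]), (274, [66, 78, 85]), (278, [68, 82, 89]), (282, [70, 81, 89]), (286, [68, 79, 89]), (290, [69, 81, 92]), (294, [73, 82, 91]), (298, [56, 52, 55]), (302, [164, 174, 186]), (306, [165, 180, 188]), (310, [157, 170, 182]), (314, [162, 176, 186]), (318, [161, 173, 185]), (322, [160, 174, 181]), (326, [160, 176, 184])]
```

Emit:
move_arm(
  rows=[0.2,0,0,0,0.4,0,0,0,0.6,0,0,0,0.8,0,0,0],
)

```text
clock: 24.9
tcp_pos: [0.586, 0.0244, 0.0319]
orientation: [1.941, 2.447, -0.011]
contact_force: [11.7, -35.5, -11.7]
grip_width: 0.0618
gripper_force: 24.6
```

Run:
```python
from h import *
im=rim(); cv2.imwrite("pics/w16.png",im)
print([(v,im[v,260].tolist()) for v in range(250,330,4)])
```

```text
[  1.5 -65.6  31.9]
blob (202, 255, 147, 14) 1026.5 90.0
[(250, [35, 59, 72]), (254, [38, 57, 72]), (258, [37, 60, 74]), (262, [60, 9, 0]), (266, [65, 27, 13]), (270, [70, 81, 89]), (274, [66, 79, 87]), (278, [71, 83, 94]), (282, [67, 80, 91]), (286, [68, 79, 87]), (290, [70, 79, 89]), (294, [73, 84, 91]), (298, [61, 63, 69]), (302, [171, 187, 196]), (306, [161, 177, 182]), (310, [159, 175, 183]), (314, [164, 177, 185]), (318, [157, 174, 180]), (322, [165, 180, 188]), (326, [164, 175, 184])]
```

Emit:
move_arm(
  rows=[-0.8,0,0,0,-1.6,0,-0.3,0,-1.4,0,-0.5,0,-0.9,0,-0.5,0,-0.6,0,-0.2,0,-0.4,0,0.1,0,-0.2,0,0.4,0,0,0,0.7,0,0.1,0,0.9,0],
)

```text
clock: 26.08
tcp_pos: [0.5861, 0.0305, 0.0251]
orientation: [1.939, 2.454, -0.002]
contact_force: [2.6, -24.4, 16.2]
grip_width: 0.0614
gripper_force: 31.0
```

Run:
```python
from h import *
im=rim(); cv2.imwrite("pics/w17.png",im)
print([(v,im[v,260].tolist()) for v in range(250,330,4)])
```

```text
[  3.  -59.7  25.1]
blob (202, 268, 148, 18) 645.5 0.0
[(250, [45, 62, 79]), (254, [44, 65, 84]), (258, [38, 62, 77]), (262, [39, 57, 76]), (266, [37, 57, 73]), (270, [38, 60, 78]), (274, [35, 57, 72]), (278, [39, 59, 74]), (282, [61, 37, 37]), (286, [59, 62, 70]), (290, [79, 90, 97]), (294, [74, 89, 95]), (298, [74, 87, 96]), (302, [77, 91, 98]), (306, [78, 91, 98]), (310, [77, 87, 96]), (314, [85, 102, 113]), (318, [163, 177, 186]), (322, [167, 179, 190]), (326, [166, 179, 189])]
```

Emit:
move_arm(
  rows=[-0.8,0,-0.6,0,-0.9,0,-1.2,0,-0.5,0,-1.6,0,0,0,-1.6,0,0.1,0,-1.3,0,0.2,0,-1,0,0.4,0,-0.8,0,0.4,0,-0.7,0],
)

```text
clock: 27.12
tcp_pos: [0.5846, 0.0357, 0.0331]
orientation: [1.94, 2.457, -0.001]
contact_force: [-1.1, -24.0, 27.5]
grip_width: 0.0615
gripper_force: 34.2
```

Run:
```python
from h import *
im=rim(); cv2.imwrite("pics/w18.png",im)
print([(v,im[v,260].tolist()) for v in range(250,340,4)])
sc=r.grab_frame("scene"); cv2.imwrite("pics/s18.png",sc); cv2.imwrite("pics/t18.png",r.grab_frame("top"))
```

```text
[  2.8 -54.3  33.1]
blob (201, 268, 150, 31) 2373.5 0.0
[(250, [34, 50, 65]), (254, [39, 60, 77]), (258, [44, 64, 83]), (262, [41, 61, 75]), (266, [42, 60, 77]), (270, [45, 63, 78]), (274, [43, 64, 76]), (278, [36, 59, 72]), (282, [43, 57, 71]), (286, [63, 29, 14]), (290, [65, 26, 14]), (294, [67, 28, 17]), (298, [62, 18, 0]), (302, [75, 91, 96]), (306, [78, 90, 101]), (310, [87, 101, 110]), (314, [93, 110, 120]), (318, [95, 111, 120]), (322, [96, 111, 120]), (326, [89, 104, 116]), (330, [169, 185, 195]), (334, [168, 182, 192]), (338, [165, 178, 191])]
```

Emit:
move_arm(
  rows=[-0.5,0,-0.3,0,-1.5,0,-0.3,0,-3,0,-0.3,0,-5,0,-0.3,0,-7,0,-0.3,0,-8,0,-0.3,0,-8,0,-0.3,0],
)

```text
clock: 28.15
tcp_pos: [0.6, -0.0347, 0.0319]
orientation: [1.942, 2.47, -0.0]
contact_force: [0.4, 0.2, -1.9]
grip_width: 0.0615
gripper_force: 31.0
```

Run:
```python
from h import *
p,M=tool(); c=r.camera_params("wrist"); im=r.grab_frame("wrist"); cv2.imwrite("pics/w19.png",im); print(rk(p).round(1))
m=cv2.inRange(im,(25,0,0),(255,90,60)); m=((im[:,:,0].astype(int)-im[:,:,2])>15).astype(np.uint8)*255; m[:150]=0
for cc in cv2.findContours(m,0,1)[0]:
    if cv2.contourArea(cc)>200: print(cv2.boundingRect(cc),cv2.contourArea(cc))
print([(v,im[v,275].tolist()) for v in range(200,345,5)])
```

```text
[   1.1 -126.4   31.9]
(201, 267, 150, 31) 3693.5
[(200, [66, 72, 76]), (205, [67, 73, 76]), (210, [64, 71, 76]), (215, [66, 72, 74]), (220, [66, 74, 76]), (225, [65, 71, 75]), (230, [71, 73, 77]), (235, [66, 72, 77]), (240, [70, 75, 80]), (245, [64, 70, 74]), (250, [66, 70, 75]), (255, [69, 75, 81]), (260, [75, 78, 82]), (265, [18, 69, 79]), (270, [51, 45, 51]), (275, [34, 6, 0]), (280, [43, 12, 5]), (285, [50, 17, 0]), (290, [61, 20, 18]), (295, [58, 15, 13]), (300, [72, 82, 93]), (305, [68, 80, 86]), (310, [74, 88, 98]), (315, [87, 101, 111]), (320, [87, 102, 112]), (325, [84, 95, 104]), (330, [62, 172, 186]), (335, [62, 172, 187]), (340, [60, 169, 185])]
```

Emit:
move_arm(
  rows=[-0.3,0,-1.5,0,-0.3,0,-4,0,-0.3,0,-6,0],
)

```text
clock: 28.58
tcp_pos: [0.6011, -0.0359, 0.0937]
orientation: [1.938, 2.472, 0.002]
contact_force: [1.0, -1.2, -1.6]
grip_width: 0.0615
gripper_force: 30.9
```

Run:
```python
from h import *
from scipy.optimize import least_squares
f,cy=321.,207.9
def pv(x,t): # tool x, t behind TCP
    a=.0767-x; b=.1593-t; return (.954*a-.3*b)/(.3*a+.954*b)*f+cy, .3*a+.954*b
def res(q):
    x,t,th=q; d=np.array([np.cos(th),np.sin(th)]); n=np.array([-np.sin(th),np.cos(th)])
    C=np.array([x,t]); Bg=C+.031*d-.009*n; Bb=C+.031*d+.009*n; Ag=C-.031*d-.009*n
    vB,DB=pv(*Bg); 
    return [pv(*Ag)[0]-267, pv(*Bb)[0]-328, f*.062/DB-w]
for w in(148,150,152):
    s=least_squares(res,[0,.02,1.4],x_scale=[.01,.01,.5]); print(w,s.x[:2].round(4),np.degrees(s.x[2]).round(1),s.cost)
t=cv2.imread("pics/top0.png"); s=cv2.imread("pics/scene0.png")
for n,i in(("top",t),("scene",s)):
    for b in blobs(i,(22,150,90),(34,255,255),150): print(n,"yellow",cen(b),rk(ray(n,cen(b),.018)).round(0),ray(n,cen(b),.018).round(3))
    c=blobs(i,(0,0,150),(179,50,255),60)
print("jar cap top", ray("top",(270,152),.085).round(3),rk(ray("top",(270,152),.085)).round(0))
```

```text
148 [-0.0137  0.015 ] 68.6 1.6155871338926322e-27
150 [-0.0127  0.0166] 68.3 4.0389678347315804e-28
152 [-0.0117  0.0182] 67.9 2.0194839173657902e-27
top yellow [296.31740196 204.42156863] [   2. -187.   18.] [ 0.615 -0.093  0.018]
scene yellow [262.26372549 228.21633987] [   6. -189.   18.] [ 0.62  -0.095  0.018]
jar cap top [ 0.75  -0.021  0.085] [ 150. -149.   85.]
```

The fit gives a tile angle of about 68°, and it shows the pad line sits about 9 mm behind tool x = 0. The tile needs about 6–7 mm more push, so I go back to the cheek.

Emit:
move_arm(
  rows=[1.5,0,0.5,0,4,0,2,0,6,0,4,0,6.8,0,5.1,0,7.2,0,5.3,0,7.6,0,5.5,0,8,0,5.7,0,8.3,0,6,0,8.6,0,6.3,0],
)

```text
clock: 29.7
tcp_pos: [0.5849, 0.0361, 0.0335]
orientation: [1.942, 2.452, -0.001]
contact_force: [-1.4, -24.4, 27.5]
grip_width: 0.0613
gripper_force: 34.3
```

Emit:
move_arm(
  rows=[0.3,0,0,0,0.6,0,0,0,0.9,0,0.1,0,1.2,0,0.2,0],
)

```text
clock: 30.2
tcp_pos: [0.5837, 0.0423, 0.0313]
orientation: [1.944, 2.442, -0.004]
contact_force: [4.3, -30.0, 12.1]
grip_width: 0.0615
gripper_force: 27.6
```

Emit:
move_arm(
  rows=[0.2,0,0,0,0.5,0,0,0],
)

```text
clock: 30.45
tcp_pos: [0.5817, 0.0505, 0.03]
orientation: [1.943, 2.447, -0.003]
contact_force: [6.3, -25.2, 2.8]
grip_width: 0.0611
gripper_force: 21.1
```

Emit:
move_arm(
  rows=[-1,0,-0.2,0,-2.5,0,-0.4,0,-5,0,-1,0,-7,0,-2,0,-7,0,-2,0],
)

```text
clock: 31.08
tcp_pos: [0.5938, -0.0065, 0.0481]
orientation: [1.942, 2.467, 0.002]
contact_force: [-0.3, 0.5, -1.6]
grip_width: 0.0603
gripper_force: 24.1
```

```bash
cat > fit.py <<'E'
from h import *
from scipy.optimize import least_squares
f,cy=321.,207.9
def pv(x,t):
    a=.0767-x; b=.1593-t; return (.954*a-.3*b)/(.3*a+.954*b)*f+cy, .3*a+.954*b
def fit(vA,vB,w):
    def res(q):
        x,t,th=q; d=np.array([np.cos(th),np.sin(th)]); n=np.array([-np.sin(th),np.cos(th)]); C=np.array([x,t])
        return [pv(*(C-.031*d-.009*n))[0]-vA,pv(*(C+.031*d+.009*n))[0]-vB,f*.062/pv(*(C+.031*d-.009*n))[1]-w]
    s=least_squares(res,[0,.02,1.4],x_scale=[.01,.01,.5]).x; return s[:2].round(4),np.degrees(s[2]).round(1)
E
python3 - <<'E'
from fit import *
p,M=tool(); im=r.grab_frame("wrist"); cv2.imwrite("pics/w20.png",im); print(rk(p).round(1),p)
m=((im[:,:,0].astype(int)-im[:,:,2])>10).astype(np.uint8)*255; m[:150]=0
for cc in cv2.findContours(m,0,1)[0]:
    if cv2.contourArea(cc)>200: b=cv2.boundingRect(cc); print(b)
print([(v,im[v,275].tolist()) for v in range(230,370,5)])
E
```

```text
[  1.7 -97.5  48.1] [ 0.59376282 -0.0065076   0.04805187]
(202, 279, 148, 57)
[(230, [74, 80, 86]), (235, [72, 78, 81]), (240, [74, 82, 84]), (245, [75, 82, 87]), (250, [73, 74, 83]), (255, [74, 79, 85]), (260, [98, 104, 109]), (265, [96, 103, 109]), (270, [95, 103, 110]), (275, [94, 103, 111]), (280, [36, 5, 0]), (285, [40, 45, 51]), (290, [40, 6, 1]), (295, [52, 62, 71]), (300, [43, 20, 13]), (305, [51, 54, 60]), (310, [38, 0, 0]), (315, [44, 21, 7]), (320, [34, 0, 6]), (325, [78, 30, 19]), (330, [79, 27, 16]), (335, [72, 42, 36]), (340, [90, 105, 116]), (345, [98, 112, 121]), (350, [97, 110, 121]), (355, [88, 100, 113]), (360, [95, 108, 117]), (365, [64, 181, 197])]
```

Run:
```python
from fit import *
for w in(146,148,150): print(fit(279,362,w))
im=cv2.imread("pics/w20.png"); print([(v,im[v,275].tolist()) for v in range(356,372,2)])
```

```text
(array([-0.0261,  0.0157]), np.float64(76.4))
(array([-0.0249,  0.0173]), np.float64(75.9))
(array([-0.0237,  0.0189]), np.float64(75.3))
[(356, [90, 107, 116]), (358, [89, 103, 117]), (360, [95, 108, 117]), (362, [73, 157, 172]), (364, [59, 179, 196]), (366, [63, 182, 197]), (368, [66, 183, 199]), (370, [63, 180, 198])]
```

Emit:
move_arm(
  rows=[1,0,1,0,2,0,2,0,2.5,0,2.8,0,2.5,0,3.1,0,2.5,0,3.3,0],
)

```text
clock: 31.75
tcp_pos: [0.5866, 0.02, 0.0142]
orientation: [-1.939, -2.471, 0.0]
contact_force: [-5.4, 1.8, 15.1]
grip_width: 0.0603
gripper_force: 25.5
```

Emit:
move_arm(
  rows=[-0.3,0,0,0,-0.6,0,0.1,0,-0.9,0,0.1,0,-1.2,0,0.1,0],
)

```text
clock: 32.25
tcp_pos: [0.5905, 0.0099, 0.0144]
orientation: [-1.938, -2.471, -0.005]
contact_force: [-3.3, 5.2, 9.9]
grip_width: 0.0605
gripper_force: 36.7
```

```bash
cat >> fit.py <<'E'
def meas(name):
    p,M=tool(); im=r.grab_frame("wrist"); cv2.imwrite(f"pics/{name}.png",im)
    m=((im[:,:,0].astype(int)-im[:,:,2])>10).astype(np.uint8)*255; m[:235]=0; m[:,:190]=0; m[:,365:]=0
    m=cv2.morphologyEx(m,cv2.MORPH_CLOSE,np.ones((9,9),np.uint8))
    b=max((cv2.boundingRect(c) for c in cv2.findContours(m,0,1)[0]),key=lambda b:b[2]*b[3]); v1=b[1]+b[3]
    g=[(v,int(im[v,240].sum()),int(im[v,275].sum()),int(im[v,310].sum())) for v in range(v1,min(v1+60,419),3)]
    print(rk(p).round(1),p.round(4),b,g); return b
E
python3 -c "
from fit import *
b=meas('w21')"
```

```text
[  2.4 -80.8  14.4] [0.5905 0.0099 0.0144] (193, 267, 172, 83) [(350, 351, 352, 357), (353, 359, 360, 342), (356, 364, 341, 355), (359, 351, 355, 333), (362, 418, 450, 491), (365, 526, 504, 374), (368, 0, 490, 42), (371, 59, 522, 30), (374, 39, 13, 71), (377, 17, 20, 36), (380, 70, 28, 48), (383, 52, 10, 50), (386, 25, 72, 39), (389, 29, 59, 48), (392, 42, 44, 58), (395, 35, 60, 41), (398, 52, 19, 25), (401, 10, 60, 21), (404, 31, 59, 59), (407, 35, 26, 29)]
```

```bash
python3 -c "
import cv2
im=cv2.imread('pics/w21.png')
for v in range(250,366,4): print(v,im[v,230].tolist(),im[v,275].tolist(),im[v,320].tolist())
from fit import *
for a in(265,270,275): print(a,fit(a,361,149))"
```

```text
250 [87, 95, 101] [88, 98, 99] [86, 96, 100]
254 [83, 92, 95] [84, 89, 93] [79, 89, 94]
258 [85, 96, 97] [79, 88, 92] [80, 89, 93]
262 [80, 91, 95] [87, 94, 99] [86, 92, 98]
266 [88, 95, 100] [86, 95, 103] [79, 83, 86]
270 [48, 15, 4] [52, 30, 18] [52, 20, 13]
274 [49, 16, 3] [43, 0, 0] [47, 16, 9]
278 [52, 24, 16] [68, 74, 83] [52, 22, 8]
282 [56, 23, 15] [54, 21, 22] [50, 18, 4]
286 [49, 21, 8] [49, 19, 5] [54, 18, 17]
290 [51, 23, 19] [59, 73, 83] [60, 53, 50]
294 [53, 21, 19] [46, 11, 3] [51, 16, 7]
298 [50, 11, 0] [48, 9, 3] [53, 18, 5]
302 [42, 0, 0] [51, 27, 12] [45, 41, 41]
306 [65, 83, 88] [80, 97, 106] [65, 69, 75]
310 [50, 23, 14] [45, 11, 0] [46, 16, 0]
314 [52, 23, 11] [56, 22, 15] [51, 22, 11]
318 [44, 12, 0] [48, 15, 2] [54, 25, 20]
322 [47, 13, 8] [47, 0, 0] [51, 14, 4]
326 [74, 23, 11] [76, 29, 7] [77, 32, 8]
330 [84, 25, 14] [88, 32, 9] [87, 25, 6]
334 [91, 35, 19] [87, 27, 10] [89, 34, 19]
338 [80, 85, 95] [82, 95, 104] [93, 113, 126]
342 [102, 120, 132] [99, 120, 131] [102, 119, 132]
346 [99, 119, 131] [99, 117, 131] [105, 121, 135]
350 [99, 118, 133] [101, 120, 131] [106, 120, 132]
354 [100, 118, 130] [101, 119, 130] [100, 120, 129]
358 [100, 118, 130] [102, 118, 131] [106, 125, 134]
362 [120, 135, 144] [78, 176, 196] [169, 183, 195]
265 (array([-0.0208,  0.0162]), np.float64(85.1))
270 (array([-0.022 ,  0.0168]), np.float64(81.4))
275 (array([-0.0231,  0.0174]), np.float64(77.9))
```

Dragging along the bench works: about 83° now. One more drag.

Emit:
move_arm(
  rows=[-0.3,0,0,0,-0.7,0,0.1,0,-1.1,0,0.2,0,-1.5,0,0.2,0],
)

```text
clock: 32.8
tcp_pos: [0.5937, -0.0011, 0.0136]
orientation: [-1.933, -2.469, -0.01]
contact_force: [-13.3, 16.2, 32.3]
grip_width: 0.0601
gripper_force: 53.1
```

```bash
python3 -c "
from fit import *
p,M=tool(); im=r.grab_frame('wrist'); cv2.imwrite('pics/w22.png',im); print(rk(p).round(1),p)
for u in (230,275,320):
  c=im[230:400,u].astype(int); bl=np.nonzero(c[:,0]-c[:,2]>20)[0]+230; cr=[v for v in range(bl.max()+2,400) if abs(c[v-230].sum()-c[bl.max()+8-230].sum())>70]
  print(u,bl.min(),bl.max(),cr[:6]); print(fit(bl.min(),cr[2],149))
"
```

```text
[  3.  -92.2  13.6] [ 0.59373495 -0.00111117  0.01359081]
230 261 338 [362, 363, 364, 366, 367, 368]
(array([-0.0205,  0.016 ]), np.float64(89.9))
275 260 337 [361, 362, 363, 364, 365, 366]
(array([-0.02  ,  0.0159]), np.float64(90.1))
320 260 337 [360, 361, 362, 363, 364, 365]
(array([-0.0198,  0.0158]), np.float64(89.5))
```

Emit:
move_arm(
  rows=[0.3,0,-0.1,0,0.4,0,-0.2,0],
)

```text
clock: 33.1
tcp_pos: [0.5932, -0.0024, 0.0136]
orientation: [1.939, 2.47, 0.002]
contact_force: [1.7, -0.3, -0.2]
grip_width: 0.0605
gripper_force: 54.4
```

Emit:
move_arm(
  rows=[0,0,0,0,0,0,0,0,0,0,0,0],
  fingers=0.95,
)

```text
clock: 33.48
tcp_pos: [0.5921, -0.0028, 0.0127]
orientation: [-1.94, -2.471, 0.001]
contact_force: [-0.8, -0.3, -0.4]
grip_width: 0.0812
gripper_force: 0.0
```

```bash
python3 -c "
from fit import *
p,M=tool(); im=r.grab_frame('wrist'); cv2.imwrite('pics/w23.png',im); print(rk(p).round(1),p,r.get_obs()['joints'].round(2))
m=np.nonzero(im[300,:,0].astype(int)-im[300,:,2]>15)[0]; m2=np.nonzero(im[330,:,0].astype(int)-im[330,:,2]>20)[0]; print(m.min(),m.max(),m2.min(),m2.max())
for u in (230,275,320):
  c=im[230:400,u].astype(int); bl=np.nonzero(c[:,0]-c[:,2]>20)[0]+230; cr=[v for v in range(bl.max()+2,400) if abs(c[v-230].sum()-c[bl.max()+8-230].sum())>70]
  print(u,bl.min(),bl.max(),cr[:4]); print(fit(bl.min(),cr[2],149))
"
```

```text
[  1.  -93.5  12.7] [ 0.59212659 -0.0027886   0.01269151] [-0.48  0.66  0.51  1.93 -0.5   0.68  0.58]
213 343 202 352
230 262 339 [364, 365, 367, 368]
(array([-0.0214,  0.0163]), np.float64(90.9))
275 262 339 [363, 364, 365, 366]
(array([-0.021 ,  0.0162]), np.float64(89.7))
320 262 339 [363, 364, 365, 366]
(array([-0.021 ,  0.0162]), np.float64(89.7))
```

Upright and released. Now I rise, turn −90° and take it across its thickness.

Emit:
move_arm(
  rows=[0,0,-4,0,0,0,-8,0,-0.3,0,-8,-10.5,-0.6,-0.1,-8,-21,-0.9,-0.2,-8,-31.5,-1.2,-0.3,-8,-42,-1.5,-0.4,-8,-52.5,-1.8,-0.4,-8,-63,-2.1,-0.4,-8,-73.5,-2.1,-0.4,-8,-84],
  fingers=0.95,
)

```text
clock: 34.78
tcp_pos: [0.5933, -0.0243, 0.0927]
orientation: [0.221, -3.134, 0.0]
contact_force: [0.8, -0.1, -0.1]
grip_width: 0.0809
gripper_force: 0.0
```

Emit:
move_arm(
  rows=[0,0,0,-6,0,0,0,-6],
)

```text
clock: 35.02
tcp_pos: [0.5933, -0.0241, 0.0928]
orientation: [0.374, -3.119, -0.0]
contact_force: [-0.2, -0.2, 0.6]
grip_width: 0.0814
gripper_force: 0.0
```

Run:
```python
from h import *
p,M=tool(); c=r.camera_params("wrist"); im=r.grab_frame("wrist"); cv2.imwrite("pics/w24.png",im)
print(r.get_obs()["clock"],rk(p).round(1),np.degrees(np.arctan2(M[1,0],M[0,0]))-193.7,r.get_obs()["joints"].round(2))
# predicted top-face corners of tile
for q in((32.5,-105.5),(32.5,-123.5),(-29.5,-123.5),(-29.5,-105.5)): print(q,proj("wrist",B0+X*q[0]/1e3+Y*q[1]/1e3+[0,0,.05],c).round(0))
b=im.astype(int); m=((b[:,:,0]-b[:,:,2])>20).astype(np.uint8)*255
for cc in cv2.findContours(m,0,1)[0]:
    if cv2.contourArea(cc)>150: print(cv2.boundingRect(cc),cv2.minAreaRect(cc))
```

```text
35.075 [  -2.9 -114.4   92.8] -360.03290434531266 [-0.21  0.49  0.19  1.87 -0.12  0.79  1.85]
(32.5, -105.5) [290. 282.]
(32.5, -123.5) [263. 283.]
(-29.5, -123.5) [262. 193.]
(-29.5, -105.5) [291. 193.]
(404, 247, 76, 28) ((441.5, 260.5), (27.0, 75.0), 90.0)
(284, 175, 11, 108) ((289.8113708496094, 228.47406005859375), (107.15721130371094, 9.740663528442383), 88.8655776977539)
```

Emit:
move_arm(
  rows=[0,0,3,0,0,0,5.5,0,0,0,6.7,0,0,0,6.7,0],
)

```text
clock: 35.58
tcp_pos: [0.5929, -0.0237, 0.0253]
orientation: [0.375, -3.118, 0.0]
contact_force: [0.4, 0.1, -0.1]
grip_width: 0.0814
gripper_force: 0.0
```

Emit:
move_arm(
  rows=[0,0,0,0,0,0,0,0,0,0,0,0,0,0,0,0,0,0,0,0,0,0,0,0],
  fingers=0.1,
  newtons=30,
)

```text
clock: 36.33
tcp_pos: [0.5937, -0.0236, 0.0264]
orientation: [-0.376, 3.118, 0.0]
contact_force: [-1.4, 0.8, 5.9]
grip_width: 0.0174
gripper_force: 34.0
```

Emit:
move_arm(
  rows=[0,0,-2,0,0,0,-6,0,0,0.5,-10,10,0,2,-10,20.5,-0.1,4,-10,31,-0.1,6,-10,41.5,-0.2,8,-10,52,-0.2,10,-10,62,-0.2,11.5,-10,72,-0.2,11.8,-10,82],
)

```text
clock: 37.58
tcp_pos: [0.5668, 0.0931, 0.1266]
orientation: [-1.766, -2.597, -0.001]
contact_force: [0.1, -0.9, -1.0]
grip_width: 0.0173
gripper_force: 33.3
```

Emit:
move_arm(
  rows=[0,0,0,8,0,0,0,8],
)

```text
clock: 37.83
tcp_pos: [0.5672, 0.0916, 0.1265]
orientation: [1.937, 2.473, 0.0]
contact_force: [-0.2, 0.0, -1.6]
grip_width: 0.0175
gripper_force: 33.3
```

Run:
```python
from h import *
p,M=tool(); c=r.camera_params("wrist"); im=r.grab_frame("wrist"); cv2.imwrite("pics/w25.png",im)
print(r.get_obs()["clock"],rk(p).round(1),np.degrees(np.arctan2(M[1,0],M[0,0]))-103.7,r.get_obs()["gripper_force"])
b=im.astype(int); m=((b[:,:,0]-b[:,:,2])>20).astype(np.uint8)*255
for cc in cv2.findContours(m,0,1)[0]:
    if cv2.contourArea(cc)>150: print(cv2.boundingRect(cc),cv2.minAreaRect(cc))
T=p[2]*1e3+36
for n,q in dict(glA=(9,-31,T),glB=(9,31,T),bkA=(-9,-31,T),bkB=(-9,31,T),slotwallF=(13.25,34,42),amberGapF=(13.25,64,42)).items(): print(n,proj("wrist",B0+X*q[0]/1e3+Y*q[1]/1e3+[0,0,q[2]/1e3-.012],c).round(0))
s=cv2.resize(r.grab_frame("scene")[150:270,290:450],(480,360),interpolation=2); a=cv2.resize(im[60:400,120:440],(320,340))
o=np.zeros((360,800,3),np.uint8); o[:,:480]=s; o[:340,480:]=a; cv2.imwrite("pics/last.png",o)
```

```text
37.875 [ -0.9   4.1 126.5] 0.14759942008711846 33.32051217556
(282, 177, 43, 180) ((299.6733703613281, 266.29315185546875), (39.914703369140625, 180.95204162597656), 3.094058036804199)
glA [297. 355.]
glB [300. 232.]
bkA [258. 355.]
bkB [256. 232.]
slotwallF [294. 170.]
amberGapF [295. 130.]
```

View pics/last.png

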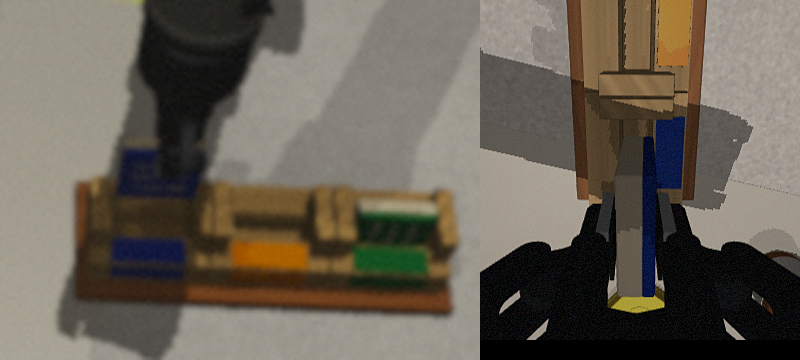

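The scene crop shows the tile over the blue slot at crop (160,170), with its blue face to the label side. The wrist crop shows it parallel to the groove, cream face at u≈630 and blue at u≈650, ahead of the blue label. I insert it now.

Emit:
move_arm(
  rows=[0,0.1,0.5,0,0,0.1,2.5,0,0,0.1,4.2,0,0,0.1,5.2,0,0,0.1,5.7,0,0,0.1,6,0],
)

```text
clock: 38.67
tcp_pos: [0.5685, 0.0916, 0.0658]
orientation: [1.939, 2.471, 0.0]
contact_force: [-0.0, 0.4, -1.7]
grip_width: 0.0176
gripper_force: 33.3
```

```bash
python3 -c "
from h import *
p,M=tool(); print(rk(p).round(1),r.get_obs()['contact_force'].round(1),np.degrees(np.arctan2(M[1,0],M[0,0]))-103.7)"
```

```text
[ 0.4  3.8 65.8] [-0.   0.4 -1.7] 0.055954693754998175
```

Emit:
move_arm(
  rows=[0,0,0.4,0,0,0,0.8,0,0,0,1.2,0,0,0,1.5,0,0,0,1.8,0,0,0,1.8,0],
)

```text
clock: 39.42
tcp_pos: [0.568, 0.0915, 0.0475]
orientation: [-1.939, -2.471, 0.001]
contact_force: [-2.1, 0.3, -1.9]
grip_width: 0.017
gripper_force: 29.3
```

Emit:
move_arm(
  rows=[0,0,0.1,0,0,0,0.2,0,0,0,0.3,0,0,0,0.4,0],
)

```text
clock: 39.92
tcp_pos: [0.5686, 0.0916, 0.0443]
orientation: [1.939, 2.471, 0.001]
contact_force: [-5.6, -0.7, 11.4]
grip_width: 0.0174
gripper_force: 30.8
```

Emit:
move_arm(
  rows=[0,0,-0.1,0,0,0,-0.1,0,0,0,-0.1,0,0,0,-0.1,0],
  fingers=0.5,
)

```text
clock: 40.42
tcp_pos: [0.5684, 0.0917, 0.0449]
orientation: [1.939, 2.472, 0.0]
contact_force: [0.1, -1.2, 0.2]
grip_width: 0.0425
gripper_force: 0.0
```

Emit:
move_arm(
  rows=[0,0,-1,0,0,0,-4,0,0,0,-9,0,0,0,-12,0,0,0,-12,0],
)

```text
clock: 41.05
tcp_pos: [0.5702, 0.0918, 0.168]
orientation: [1.938, 2.469, 0.008]
contact_force: [-0.2, -0.0, -0.5]
grip_width: 0.0426
gripper_force: 0.0
```

Run:
```python
from h import *
p,M=tool(); c=r.camera_params("wrist"); im=r.grab_frame("wrist"); cv2.imwrite("pics/w26.png",im); s=r.grab_frame("scene"); cv2.imwrite("pics/s26.png",s)
print(r.get_obs()["clock"],rk(p).round(1))
hsv=cv2.cvtColor(im,cv2.COLOR_BGR2HSV)
for n,q in dict(glA=(9,-31,80),glB=(9,31,80),bkA=(-9,-31,80),bkB=(-9,31,80)).items(): print(n,proj("wrist",B0+X*q[0]/1e3+Y*q[1]/1e3+[0,0,q[2]/1e3-.012],c).round(1))
b=im.astype(int); m=((b[:,:,0]-b[:,:,2])>15).astype(np.uint8)*255
for cc in cv2.findContours(m,0,1)[0]:
    if cv2.contourArea(cc)>80: print("blue",cv2.boundingRect(cc),cv2.contourArea(cc))
# cream top span on rows
v=int(proj("wrist",B0+[0,0,.068],c)[1])
print(v,[(u,im[v,u].tolist()) for u in range(245,310,4)])
for bb in blobs(s,(100,120,40),(130,255,255),8): print("scene blue",cv2.boundingRect(bb))
```

```text
41.15 [  2.1   3.6 168. ]
glA [283.4 245.3]
glB [283.9 172.4]
bkA [261.9 245.3]
bkB [260.9 172.4]
blue (277, 168, 8, 79) 470.5
blue (288, 166, 26, 63) 1377.5
210 [(245, [37, 56, 70]), (249, [43, 64, 80]), (253, [34, 56, 72]), (257, [36, 53, 67]), (261, [27, 39, 53]), (265, [71, 82, 90]), (269, [70, 83, 94]), (273, [72, 85, 96]), (277, [56, 26, 23]), (281, [67, 28, 18]), (285, [23, 42, 59]), (289, [68, 25, 13]), (293, [60, 22, 3]), (297, [63, 20, 3]), (301, [63, 19, 5]), (305, [65, 29, 18]), (309, [67, 27, 16])]
scene blue (544, 4, 16, 28)
scene blue (328, 229, 23, 8)
scene blue (328, 219, 25, 8)
```

Run:
```python
import cv2
im=cv2.imread("pics/w26.png"); print([(v,int(im[v,270].sum()),im[v,281].tolist()) for v in list(range(160,182,2))+list(range(236,254,2))])
from bench import r
print(r.hand_in())
```

```text
[(160, 172, [71, 102, 128]), (162, 186, [43, 63, 81]), (164, 178, [40, 65, 81]), (166, 182, [49, 75, 95]), (168, 113, [31, 9, 0]), (170, 140, [31, 0, 0]), (172, 143, [31, 8, 4]), (174, 192, [39, 3, 0]), (176, 254, [63, 19, 0]), (178, 251, [62, 20, 1]), (180, 250, [60, 11, 0]), (236, 254, [59, 15, 0]), (238, 246, [69, 30, 16]), (240, 251, [66, 26, 19]), (242, 256, [61, 16, 3]), (244, 250, [63, 20, 5]), (246, 237, [55, 37, 38]), (248, 211, [35, 59, 73]), (250, 186, [39, 55, 75]), (252, 172, [44, 64, 79])]
the job is handed in; nothing more can be done
None
```

I put the blue tile upright in its blue-labelled slot with its glaze towards the label, and handed the job in at about 41 s of the 54 s allowed. Touchdown height and the last camera measurements show it fully down in the groove; the other items were never gripped or, by the force readings, bumped, though I did not re-measure them.

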